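Press a steel flask into the sprung ring of a tacking jig

ROBOT

A 6-joint arm with a two-finger parallel gripper is mounted at the origin on the work surface. World frame = base frame: x ahead of the robot, y to its left, z up, the work surface at z = 0. Lengths are in m, angles in rad, forces in N, time in s.
With the tool pointing down it reaches from about 0.275 to 0.825 m from the base axis. Payload 4.9 kg.
Tool frame: the origin (TCP) lies midway between the tips of the shut fingers; the grasp point (between the pads) lies 19 mm behind it (bot.grip_depth is the distance from the TCP to the grasp point, in m); z points along the fingers, y is the line along which they close (so a half turn about z gives the same grasp; the last joint's range is limited). The gripper opens to 85 mm and grips with 20 to 120 N. Pads are 22 mm wide; open, the fingers measure 114 mm over their backs; the gripper's body (76 mm by 85 mm) begins 54 mm behind the grasp point. The pads swing forward as they close: fully open they stand 13 mm farther back than shut.
Start: joints at [-1.443, 0.326, -0.193, 1.052, 0, 1.437], TCP at [0.142, -0.531, 0.231] pointing down, gripper open.
Joint ranges: [-2.65, 2.65], [-0.97, 1.79], [-1.3, 1.35], [-1.93, 2.1], [-1.47, 1.37], [-3.14, 3.14]. Speed limits (rad/s): [2.57, 2.57, 3.14, 3.14, 3.14, 3.14].

INTERFACE

Orientations are given as a unit quaternion [w, x, y, z].
In Python, from cell import bot gives the robot as it stands. Calls block until the motion is done:
- bot.move_pose(position, orientation): joint-space move of the TCP to a pose.
- bot.move_linear(position, speed=0.15, rotation=None, until_force=None): straight line of the TCP; rotation=None keeps the orientation; speed is the mean speed in m/s. With until_force (N) it stops when the force on the tool has changed by that much, and returns True; else False.
- bot.goto_joints(angles): joint-space move.
- bot.set_gripper(opening, grasp_force=None): opening from 0.0 (shut) to 1.0 (fully open); grasp_force is the grip in N (None keeps the last); returns when the fingers have stopped.
- bot.wait(seconds).
- bot.solve_ik(position, orientation): joint angles nearest the present ones, or None.
- bot.camera(name): name is "scene" or "top"; returns the picture (480x640x3 uint8, red, green, blue); there is no depth.
- bot.calibration(name): a dict with "mtx" (3x3 intrinsics, pixels), "k1" (the pictures are not rectified: a ray, as slopes to the right and down, at radius r is drawn at 1 + k1 r^2 times it, then the intrinsics apply), "extrinsics" (4x4, takes a point from world to camera coordinates). Camera axes: x right, y down, z forward; pixel columns grow to the right and rows downward; lengths in m; the calibration is good to about 2 mm. A picture is of the moment at which its call begins. calibration takes no time and is no camera call.
A pose or a line that the arm cannot do raises bot.PlanningError and nothing moves.
- bot.close_job(): hands the job in; it is judged then, once.
Trained networks look in the newest picture that a camera, given by its name, has taken for a name from the list of things; names that differ only in an ending like _2 or _b are one class to them, and where a whole thing is asked for, a point or a joint stands for the part that bears it (a point fixed in the world has none). Each returns a list of dicts, best first, with "confidence" (0 to 1); they miss things now and then, are a little off and sometimes report something else, mostly with a low value. They report only what shows in the picture. A call takes as long as a camera call. They do not tell look-alikes from the thing itself.
- bot.search_frame(camera, thing): "bbox" ([left, top, width, height] in pixels, round what is visible of it).
Readings, each from a call of its own:
- bot.read_clock(): time.
- bot.read_joint_positions(): joint angles.
- bot.read_joint_vel(): joint speeds.
- bot.read_joint_efforts(): joint torques, N m.
- bot.read_position(): TCP position.
- bot.read_tool_rot(): TCP orientation.
- bot.read_ft_force(): force on the tool from outside, world axes, zero at the start.
- bot.read_moment(): the same for the moment, N m.
- bot.read_gripper_width(): opening from 0.0 (shut) to 1.0 (fully open).
- bot.read_finger_force(): force on a finger pad.
Only numpy, scipy, OpenCV 4.12 (cv2) and the standard library are available. Lean on these libraries where they do the work, as an engineer would, in place of code of your own. Each camera call takes 0.05 s, during which the arm holds its last target. There are 200 camera calls.

TASK

First throw the jig's lever into its marked notch, the gap between the two upright pins, which frees the sprung ring. Then lift the round steel flask by its neck out of its pipe-ring rest, seat it neck up in the sprung ring cradle and press it down so that the ring sinks at least 12 mm of its 18 mm travel, as for tacking; the program finishes while the gripper is still holding the flask pressed down. Leave the lever in its notch and everything else on the bench where it is.

Things in the scene. Friction and masses are not known exactly. Their poses are not given: they have to be found in the camera images.
- jig: Fixed steel tacking jig on the bench, base plate 130 (x) by 285 (y) by 14 mm. Origin at the bench surface under the axis of the sprung ring; z up. In its frame the plate reaches from y = -225 to +60 mm and the lever pivot is at x 0, y -105 mm. The jig's place and yaw (about +-0.3 rad) vary.
- ring_top (a point): Centre of the top face of the sprung ring cradle of the jig: steel ring, 84 mm outside, 54 mm inside diameter, 12 mm thick, on three coil springs; its top stands 80 mm above the bench when up. Moves down with the ring. A seated flask's ball sinks 12.7 mm below this face (flask underside 12.7 mm below, flask middle 47 mm above).
- cradle (a joint): How far the sprung ring is pressed down, m: 0 up, 0.018 at its stop. The ring needs about 6 N downward to start moving and 13 N at 18 mm (400 N/m), the weight of the flask included; the flask alone does not move it. Unless the lever is in its notch, a plate on the lever's hub blocks the ring after about 2 mm.
- lever (a joint): Angle of the jig's lever about its upright pivot, rad, counter-clockwise seen from above: at 0 the arm points along the jig's -y, positive swings the arm towards the jig's +x. Travel -0.8 to 0.6. The marked notch is at 0.30, with a sprung detent: crests about 0.28 rad either side of the notch, and between them the lever is drawn to 0.30 and held; away from the detent it stays where left. Starts between -0.75 and -0.35. About 2 to 3 N at the knob to move it.
- lever_knob (a point): Grasp point of the lever's knob, 92 mm above the bench: upright black cylinder, 22 mm diameter, 48 mm tall (64 to 112 mm above the bench), on the end of the flat steel arm (14 mm wide, top 64 mm above the bench). 80 mm from the pivot axis.
- lever_pivot (a point): Point on the lever's upright pivot axis, 92 mm above the bench; its axes are the jig's.
- notch_mark (a point): Where the knob's grasp point is when the lever is in the marked notch, 92 mm above the bench. The notch is the gap in the quadrant rim below, flanked by two upright 8 mm pins (tops 56 mm above the bench) 106 mm from the pivot and 32 mm apart.
- flask_mid (a point): Middle (half-way up) of the round steel flask, 60 mm above its underside; z runs up the neck. Ball 70 mm diameter, straight neck 26 mm diameter on top of it from 70 to 120 mm above the underside; 120 mm tall in all, 0.18 to 0.35 kg. It stands neck up in its rest, underside about 15 mm above the bench. A grasp 40 mm above this point holds the neck clear of the ball.
- rest_a: The flask's rest: fixed pipe offcut standing on the bench, 68 mm outside, 48 mm inside diameter, 25 mm tall; origin at the centre of its underside. Which of the two rests lies farther to the robot's right varies.
- rest_b: The other rest, alike, with a plain ball in it.
- bottle_a: Bystander: green glass bottle, 62 mm diameter, 220 mm tall.
- bottle_b: Bystander: a second such bottle.
- tin: Bystander: grey tin, 80 mm diameter, 90 mm tall.
- ball_center (a point): Bystander: centre of a plain 60 mm steel ball without a neck, sitting in the other pipe-ring rest.
- gear: Bystander: small steel gear lying flat, 68 mm diameter, 22 mm tall.
- wrench: Bystander: wrench lying flat.
- hammer: Bystander: hammer lying flat.
- angle: Bystander: 120 mm offcut of angle iron, 40 mm high.
Mind the look-alikes: they are no part of the job. Leave any green look-alike of the rest_a alone. What is shaped like the part that bears flask_mid but green is not meant.

How it is judged:
On the way, in this order (a step that is already met when the one before it is completed fails the run):
1. the lever is thrown into the marked notch (value of joint lever between 0.2 and 0.4 rad), for 0.3 s.
2. the flask is lifted clear of its rest (z of flask_mid in the frame of rest_a above 0.1 m), for 0.1 s.
3. the flask is seated neck up in the sprung ring and pressed down (all of step 1 and horizontal distance between flask_mid and ring_top below 0.012 m and angle between flask_mid's own z axis and vertical below 0.17 rad and z of flask_mid in the frame of ring_top between 0.04 and 0.054 m and value of joint cradle above 0.01 m), for 0.3 s.
At the end, for the whole second after the job is handed in: The flask is in the sprung ring, within 12 mm of its axis and 7 mm of its seated height, neck up within 0.17 rad, at rest, the ring is down by more than 10 mm with the gripper bearing on the flask (over 3 N), and the lever is within 0.1 rad of the notch at 0.30 (all of step 3 and contact force between any of the fingers, the arm and flask above 3 N and linear speed of flask below 0.02 m/s and contact force between flask and cradle above 3 N); the arm keeps its last pose, push and grip.
It fails at once if a bystander is shifted by more than 30 mm (distance of any of bottle_a, bottle_b, tin, ball_center, gear, wrench, hammer, angle from where it was at the start of the episode above 0.03 m).
It also fails if it takes over 56 s, if anything falls off the work surface, if the arm or the gripper's body presses on something with over 40 N, if the wrist force passes 120 N, or if a joint passes its speed limit or range.

## Working session

There is one attempt and no reset: what is moved stays moved. The work goes in short steps, each a Python script; the robot and the scene stay as the last script left them, time stands still between calls to the robot, and variables do not carry over. Pictures are saved under pics/ and viewed, at most 10 in all, crops included, and the job is handed in when it is done.

```bash
mkdir -p pics
cat > h.py <<'E'
import numpy as np, cv2
from cell import bot
def snap(n,f=None):
    im=bot.camera(n)
    if f: cv2.imwrite('pics/'+f,cv2.cvtColor(im,cv2.COLOR_RGB2BGR))
    return im
def ray(n,px):
    c=bot.calibration(n);K=np.array(c['mtx']);E=np.array(c['extrinsics'])
    d=np.array([(px[0]-K[0,2])/K[0,0],(px[1]-K[1,2])/K[1,1]]);u=d.copy()
    for _ in range(20): u=d/(1+c['k1']*(u@u))
    R=E[:3,:3];o=-R.T@E[:3,3];v=R.T@np.array([u[0],u[1],1]);return o,v/np.linalg.norm(v)
def atz(n,px,z):
    o,v=ray(n,px);return o+v*(z-o[2])/v[2]
def tri(obs):
    A=np.zeros((3,3));b=np.zeros(3);R=[ray(*q) for q in obs]
    for o,v in R:
        P=np.eye(3)-np.outer(v,v);A+=P;b+=P@o
    x=np.linalg.solve(A,b);return x,[np.linalg.norm((np.eye(3)-np.outer(v,v))@(x-o)) for o,v in R]
def proj(n,X):
    c=bot.calibration(n);E=np.array(c['extrinsics']);p=E[:3,:3]@np.array(X)+E[:3,3];u=p[:2]/p[2]
    u=u*(1+c['k1']*(u@u));K=np.array(c['mtx']);return np.array([K[0,0]*u[0]+K[0,2],K[1,1]*u[1]+K[1,2]])
E
python3 - <<'E'
from h import *
for n in('scene','top'):
    snap(n,n+'0.png');c=bot.calibration(n);E=np.array(c['extrinsics']);print(n,-E[:3,:3].T@E[:3,3],E[2,:3],c['mtx'],c['k1'])
    for t in['jig','ring_top','cradle','lever','lever_knob','flask_mid','rest_a','ball_center','bottle_a','tin','notch_mark']:
        try: print(t,[(np.round(d['bbox']).astype(int).tolist(),round(d['confidence'],2)) for d in bot.search_frame(n,t)][:4])
        except Exception as e: print(t,e)
E
```

```text
scene [ 1.1918176  -0.77670949  0.80100521] [-0.50485176  0.64584598 -0.57271953] [[576.92314221   0.         320.81171685]
 [  0.         576.92314221 236.53532511]
 [  0.           0.           1.        ]] -0.08728186126252868
jig [([276, 203, 128, 95], 0.72)]
ring_top [([347, 208, 40, 28], 0.56)]
cradle [([345, 207, 40, 22], 0.69)]
lever [([296, 220, 69, 32], 0.59)]
lever_knob [([298, 222, 65, 30], 0.6), ([144, 344, 37, 27], 0.15)]
flask_mid [([214, 266, 32, 55], 0.89), ([100, 272, 39, 55], 0.75), ([386, 110, 27, 83], 0.35)]
rest_a [([217, 310, 32, 23], 0.81), ([158, 290, 34, 29], 0.76)]
ball_center [([141, 323, 38, 30], 0.84)]
bottle_a [([387, 110, 28, 80], 0.92), ([427, 141, 31, 91], 0.89)]
tin [([322, 147, 27, 42], 0.95), ([143, 322, 35, 33], 0.16)]
notch_mark [([283, 206, 121, 89], 0.88), ([279, 323, 35, 28], 0.35), ([323, 144, 25, 48], 0.25)]
top [0.32889164 0.01898038 1.33759708] [ 0.18531838  0.01003627 -0.98262728] [[579.85351748   0.         317.90653919]
 [  0.         579.85351748 242.7282781 ]
 [  0.           0.           1.        ]] -0.03398966533510082
jig [([225, 215, 126, 66], 0.63), ([395, 194, 25, 29], 0.57)]
ring_top [([231, 218, 49, 36], 0.69), ([476, 260, 27, 31], 0.34)]
cradle [([233, 218, 46, 40], 0.91)]
lever [([275, 220, 53, 52], 0.75)]
lever_knob [([273, 223, 56, 50], 0.92)]
flask_mid [([412, 243, 32, 30], 0.97), ([482, 321, 33, 33], 0.87), ([99, 258, 52, 33], 0.7), ([244, 139, 110, 37], 0.31)]
rest_a [([476, 260, 29, 29], 0.77), ([248, 138, 109, 38], 0.74), ([433, 295, 34, 29], 0.62)]
ball_center [([480, 259, 34, 28], 0.65), ([233, 221, 45, 35], 0.23)]
bottle_a [([98, 256, 54, 36], 0.92), ([141, 172, 43, 47], 0.61)]
tin [([147, 331, 45, 34], 0.91)]
notch_mark [([223, 212, 130, 71], 0.8), ([244, 138, 110, 38], 0.33), ([149, 330, 46, 36], 0.28)]
```

View pics/scene0.png

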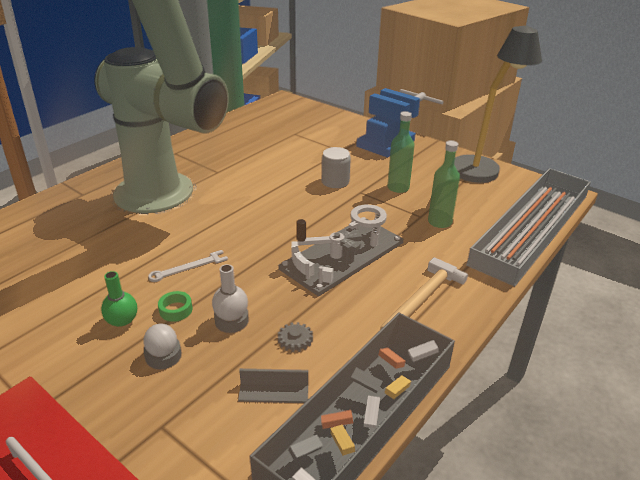

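View pics/top0.png

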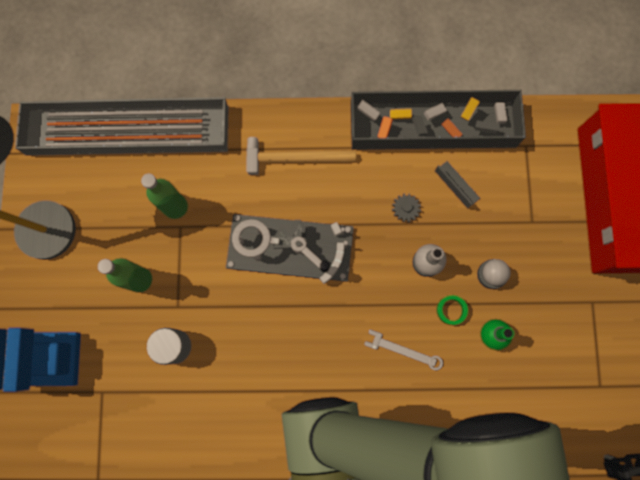

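The scene view shows the jig at (340,250), its lever knob at (301,230) and the ring at (368,216). There are two flasks: steel at scene (230,300) / top (430,260), and green at scene (118,300) / top (497,334). The other possible targets are the ball in its rest at scene (162,345) and an empty green ring at scene (175,306). The steel flask with a neck, standing in a grey rest, fits the description. I'll confirm it in one enlarged composite.

Run:
```python
import cv2,numpy as np
s=cv2.imread('pics/scene0.png');t=cv2.imread('pics/top0.png')
def c(im,x,y,w,h,k=4): return cv2.resize(im[y:y+h,x:x+w],(400,300),interpolation=cv2.INTER_CUBIC)
a=np.vstack([np.hstack([c(t,220,195,140,105),c(s,275,195,140,105)]),np.hstack([c(t,400,230,100,75),c(s,190,260,100,75)])])
cv2.imwrite('pics/crop.png',a)
```

```text
(no output)
```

View pics/crop.png

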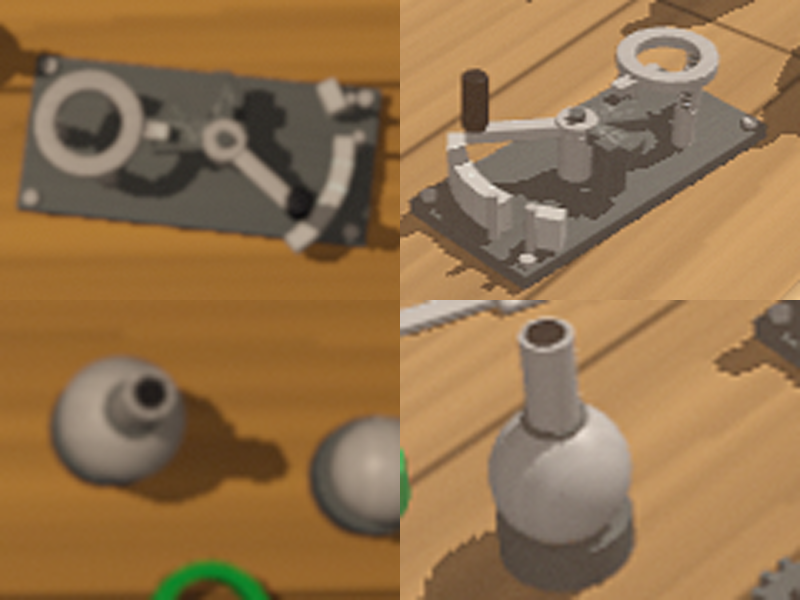

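Confirmed: the grey steel flask with a neck stands in a grey rest, and its neck rim is at top (437.8,253) / scene (226.8,268). Ring centre: top (250.8,238) / scene (368.8,214.6). Knob: top (324.7,265.7) / scene (301.3,230).

Run:
```python
from h import *
P={'ring':((250.8,238.05),(368.8,214.6)),'pivot':((298.75,243.65),(336.95,236.3)),'knob':((324.65,265.7),(301.25,230)),'rim':((437.75,253),(226.75,268)),'ball':((429.5,260),(230,303.75))}
R={}
for k,(t,s) in P.items():
    R[k],r=tri([('top',t),('scene',s)]);print(k,R[k].round(4),np.round(r,4))
rg=atz('top',P['ring'][0],.08);pv=R['pivot'];kn=atz('top',P['knob'][0],.088)
d=(pv-R['ring'])[:2];print('d',np.linalg.norm(d),'jig yaw',np.arctan2(d[1],d[0])+np.pi/2, 'corners')
yaw=np.arctan2(d[1],d[0])+np.pi/2
e=(R['knob']-pv)[:2];print('knob r',np.linalg.norm(e),'lever',np.arctan2(e[1],e[0])+np.pi/2-yaw)
print(rg,kn)
for n in('top',):  # plate corners check
    for c in[(48/2.857+220-3,63/2.857+195-3)]:print(atz(n,c,.014))
a=yaw-np.pi/2+.3
print('notch',pv[:2]+.08*np.array([np.cos(a),np.sin(a)]))
q=bot.read_tool_rot();print(q,bot.read_clock())
```

```text
ring [0.5809 0.1822 0.0747] [0.0017 0.0017]
pivot [0.5688 0.076  0.0646] [0.0018 0.0018]
knob [0.5142 0.0184 0.0882] [0.0011 0.0011]
rim [ 0.5318 -0.2191  0.1343] [0.0019 0.0019]
ball [ 0.5307 -0.2181  0.0442] [0.0011 0.0011]
d 0.10685078316242594 jig yaw -0.11418981068497569 corners
knob r 0.0793282066472745 lever -0.6433974848470121
[0.57855477 0.18033379 0.08      ] [0.51348775 0.01761322 0.088     ]
[0.64970547 0.2294944  0.014     ]
notch [ 0.58353775 -0.00262706]
[-1.98901592e-05  9.91445950e-01  1.30517920e-01  6.57402743e-06] 1.2
```

```bash
cat >> h.py <<'E'
from scipy.spatial.transform import Rotation as Ro
def quat(phi):
    c,s=np.cos(phi),np.sin(phi)
    q=Ro.from_matrix(np.array([[-s,c,0],[c,s,0],[0,0,-1]]).T.T if 0 else np.column_stack([[-s,c,0],[c,s,0],[0,0,-1]])).as_quat()
    return [q[3],q[0],q[1],q[2]]
YAW=-.114; PV=np.array([.568,.0755]); RING=np.array([.580,.181])
def lev(a,r=.08):
    t=YAW+a-np.pi/2; return PV+r*np.array([np.cos(t),np.sin(t)])
E
python3 - <<'E'
from h import *
z=.092-bot.grip_depth
a0=-.645
best=None
for off in(0,np.pi):
    ok=[bot.solve_ik([*lev(a),z],quat(YAW+a+off)) for a in(a0,.3)]
    if None in [None if o is None else 1 for o in ok]: continue
    print(off,np.round(ok,2))
    m=max(abs(o[5]) for o in ok)
    if best is None or m<best[0]: best=(m,off)
off=best[1]
bot.set_gripper(1.0,30)
bot.move_pose([*lev(a0),.2],quat(YAW+a0+off))
print(bot.move_linear([*lev(a0),z],.12,until_force=8))
bot.set_gripper(0.0,30);print('w',bot.read_gripper_width(),bot.read_finger_force())
for a in np.linspace(a0,.3,8)[1:]:
    bot.move_linear([*lev(a),z],.08,rotation=quat(YAW+a+off))
print(bot.read_ft_force(),bot.read_position(),lev(.3))
bot.set_gripper(1.0)
bot.move_linear([*lev(.3),.2],.15)
print(bot.read_clock())
E
```

```text
0 [[-0.11  0.43 -0.5   0.65  0.    2.22]
 [-0.13  0.53 -0.31  0.73  0.    1.25]]
3.141592653589793 [[-0.11  0.43 -0.5   0.65  0.   -0.92]
 [-0.13  0.53 -0.31  0.73  0.   -1.89]]
False
w 0.24980583287942607 30.3804874420166
[-1.67127952 -2.11861038  5.69327141] [ 0.58214182 -0.0033085   0.07339021] [ 0.58279435 -0.00312015]
9.2
```

Run:
```python
from h import *
q=quat(1.3)
F=np.array([.5313,-.2187]); 
# hover short of the flask (robot side of the scene view) and look
bot.move_pose([F[0],F[1],.25],q)
print(np.round(bot.read_joint_positions(),2),bot.read_clock())
a=snap('top');b=snap('scene')
def c(im,x,y,w,h): return cv2.resize(im[y:y+h,x:x+w],(400,300),interpolation=cv2.INTER_CUBIC)
im=np.vstack([np.hstack([c(a,220,195,140,105),c(b,275,195,140,105)]),np.hstack([c(a,390,200,140,105),c(b,170,220,140,105)])])
cv2.imwrite('pics/l1.png',cv2.cvtColor(im,cv2.COLOR_RGB2BGR))
```

```text
[-0.52  0.36 -0.09  1.12  0.   -0.25] 10.6583
```

View pics/l1.png

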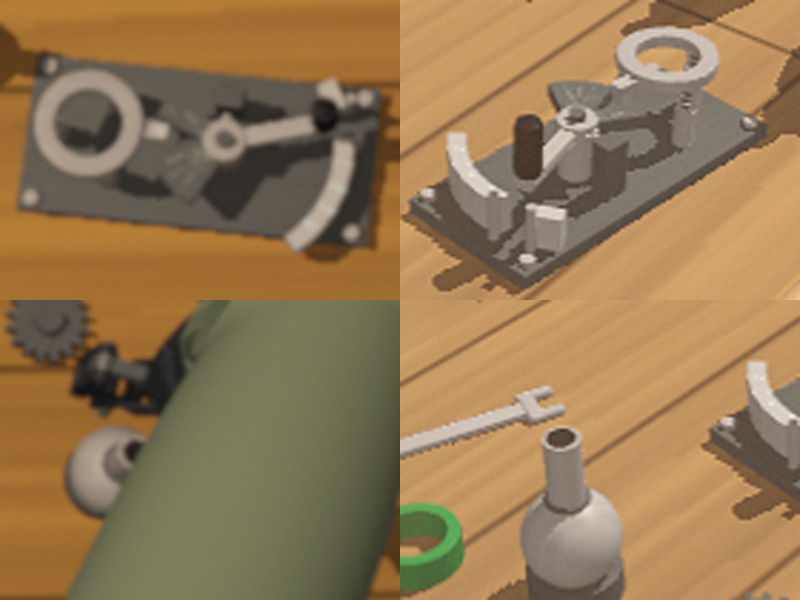

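The lever arm now points into the gap between the rim pieces, with the knob at crop (325,115) and (528,148), and the flask hasn't moved. Next I grasp the neck and lift.

Run:
```python
from h import *
k,r=tri([('top',(220+324/2.857,195+117/2.857)),('scene',(275+128/2.857,195+148/2.857))])
e=k[:2]-PV;print(k,r,'lever',np.arctan2(e[1],e[0])+np.pi/2-YAW)
F=np.array([.5313,-.2187]);zt=.115-bot.grip_depth
print(bot.move_linear([*F,zt],.12,until_force=8),bot.read_position())
bot.set_gripper(0.0,80);print(bot.read_gripper_width(),bot.read_finger_force(),bot.read_ft_force())
bot.move_linear([*F,zt+.15],.15)
print(bot.read_gripper_width(),bot.read_ft_force(),bot.read_position())
# via mid height to ring hover
z=.080-.0127+.1-bot.grip_depth
bot.move_linear([*RING,z+.06],.2)
print(np.round(bot.read_joint_positions(),2),bot.read_ft_force(),bot.read_clock())
a=snap('top');b=snap('scene')
def c(im,x,y,w,h): return cv2.resize(im[y:y+h,x:x+w],(400,300),interpolation=cv2.INTER_CUBIC)
im=np.hstack([c(a,200,165,140,105),c(b,305,125,140,105)])
cv2.imwrite('pics/l2.png',cv2.cvtColor(im,cv2.COLOR_RGB2BGR))
```

```text
[ 0.58126299 -0.00131978  0.08462911] [np.float64(0.001779602049087677), np.float64(0.001779602049087753)] lever 0.28496531596144126
False [ 0.53187674 -0.21901483  0.09706262]
0.28456456655934687 78.16799283027649 [-0.70016322 -0.09153459  1.87981812]
0.2857238836355169 [-0.27505869 -0.50714008 -2.05326636] [ 0.53066641 -0.21830192  0.24512471]
[ 0.18  0.45 -0.07  1.05 -0.    0.45] [-0.08527776 -0.91439752 -3.22848082] 16.1
```

View pics/l2.png

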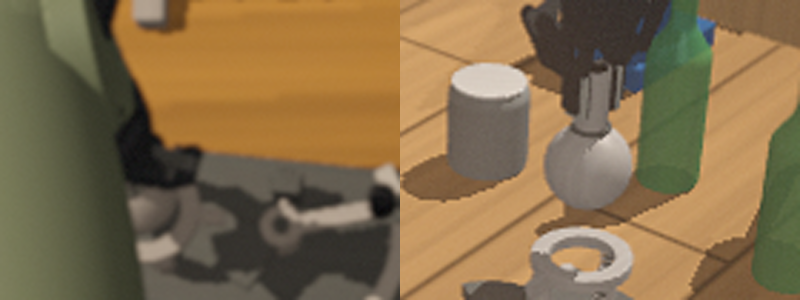

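The flask hangs upright from the gripper above the ring, with the ball at crop (588,165) and the ring at (580,252). Now I lower it and press, watching the force.

Run:
```python
from h import *
print(proj('scene',[*RING,.162]),'seen 370.8,182.8')
z=.080-.0127+.1-bot.grip_depth
f0=bot.read_ft_force()[2]
print(bot.move_linear([*RING,z+.012],.1,until_force=5))
print(bot.move_linear([*RING,z-.004],.03,until_force=4.5),bot.read_position()-np.array([*RING,z]),bot.read_ft_force(),bot.read_moment(),bot.read_gripper_width(),f0,bot.read_clock())
```

```text
[369.81265269 182.12688672] seen 370.8,182.8
False
True [ 0.00027573 -0.00019757 -0.00216514] [1.06963386 0.48922188 4.20690869] [-0.04469268 -0.04381464 -0.01994401] 0.28745328499980766 -2.398167227733143 17.3167
```

Run:
```python
from h import *
z=.080-.0127+.1-bot.grip_depth
for d in(.006,.010,.013,.0155):
    print(d,bot.move_linear([*RING,z-d],.03,until_force=15));bot.wait(.2)
    print((bot.read_position()-np.array([*RING,z])).round(4),np.mean([bot.read_ft_force() for _ in range(5)],0).round(2),round(bot.read_gripper_width(),3),bot.read_clock())
a=snap('top');b=snap('scene')
def c(im,x,y,w,h): return cv2.resize(im[y:y+h,x:x+w],(400,300),interpolation=cv2.INTER_CUBIC)
im=np.hstack([c(a,220,195,140,105),c(b,305,155,120,90)])
cv2.imwrite('pics/l3.png',cv2.cvtColor(im,cv2.COLOR_RGB2BGR))
```

```text
0.006 False
[ 0.0005 -0.0002 -0.0052] [-1.87 -0.33  5.65] 0.282 17.775
0.01 False
[ 0.0005 -0.0001 -0.0089] [-0.8  -0.58  7.15] 0.285 18.2583
0.013 False
[ 0.0005 -0.0001 -0.0117] [-1.36 -1.28  9.03] 0.288 18.7083
0.0155 False
[ 0.0006 -0.0001 -0.0141] [-1.22 -0.86  9.57] 0.286 19.1583
```

View pics/l3.png

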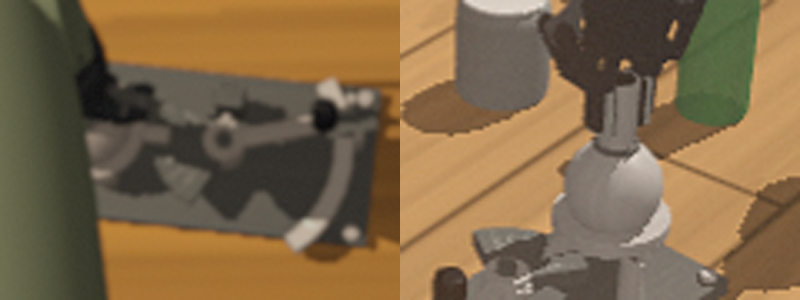

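The flask sits upright in the sunken ring. Both measures put the ring at least 14 mm down: the tool moved about 14 mm past contact height, and the spring force is about 12 N. The lever is still in its notch, so I'm handing in.

Run:
```python
from h import *
bot.wait(.4);print(bot.close_job())
```

```text
the job is handed in; nothing more can be done
None
```

The job is handed in at about 20 s of the 56 s allowed: the lever is in its notch, and the gripper is holding the flask neck up in the sprung ring, pressed down about 14 mm by tool position and spring force; the judge's result was not returned.

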